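Hang the probe-tip basket in the rinse trough and slide it home under the keeper clip

ROBOT

A 6-joint arm with a two-finger parallel gripper is mounted at the origin on the work surface. World frame = base frame: x ahead of the robot, y to its left, z up, the work surface at z = 0. Lengths are in m, angles in rad, forces in N, time in s.
With the tool pointing down it reaches from about 0.275 to 1 m from the base axis. Payload 8.4 kg.
Tool frame: the origin (TCP) lies midway between the tips of the shut fingers; the grasp point (between the pads) lies 19 mm behind it; z points along the fingers, y is the line along which they close (so a half turn about z gives the same grasp; the last joint's range is limited). The gripper opens to 85 mm and grips with 20 to 120 N. Pads are 22 mm wide; open, the fingers measure 114 mm over their backs; the gripper's body (76 mm by 85 mm) begins 54 mm behind the grasp point. The pads swing forward as they close: fully open they stand 13 mm farther back than shut.
Start: joints at [-1.292, 0.353, 1.633, -0, 1.155, -0.002], TCP at [0.173, -0.601, 0.231] pointing down, gripper open.
Joint ranges: [-2.63, 2.63], [-0.92, 2.1], [0.06, 2.66], [-1.3, 4.44], [0, 2.69], [-3.02, 3.02]. Speed limits (rad/s): [2.22, 2.22, 2.79, 3.14, 3.14, 3.14].

INTERFACE

Orientations are given as a rotation vector (axis times angle).
In Python, from cell import readout, grab_frame, r gives the robot as it stands.
- The arm moves only by the tool jog_arm, never from a script. Its argument "targets" is a list of rows, each a list of 4 numbers: the shift along the tool's x, y, z in m, then the turn about the tool's z in rad. A call has 1 to 20 rows; each row shifts and turns the commanded pose from where the row before left it, along the tool's axes as they then stand; what a row does not reach is not made up. A row lasts 1/8 s, in which the tool goes at most 62.5 mm and 10.7 degrees, less where a joint would pass 70% of its speed; a pose out of reach is approached as far as the arm can. A call with a gripper value outside its range is refused whole. "grip" is the closure, from 0 (fully open) to 1 (shut), set as the call begins (left out, the last holds). The fingers move at their own pace and stop on an object; the grip force is fixed at half the most. Time passes only in rows, so rows that do not move let the fingers close. It gives the time, the measured TCP pose, the force, the opening and the grip force at its end, in the units of the state.
- readout.get_state(): the state, without advancing time (a new reading comes with each control period).
- grab_frame(name): name is "side" or "top"; returns a dict with "color" (384x512x3 uint8, blue, green, red), "fx", "fy", "cx", "cy" (pixels), "rvec" (rotation vector, rad) and "tvec" (3), from world to camera coordinates, as OpenCV has them. Camera axes: x right, y down, z forward; pixel columns grow to the right and rows downward; lengths in m; the calibration is good to about 2 mm. A picture is of the moment at which its call begins. There is no depth.
- r.job_done(): hands the job in; it is judged then, once.
The state is a dict: "time": time; "joints": joint angles; "qvel": joint speeds; "joint_torque": joint torques, N m; "ee_pos": TCP position; "eef_rot": TCP orientation; "wrist_force": force on the tool from outside, world axes, zero at the start; "torque": the same for the moment, N m; "grip_width": opening from 0.0 (shut) to 1.0 (fully open); "gripper_force": force on a finger pad.
Only numpy, scipy, OpenCV 4.12 (cv2) and the standard library are available. Lean on these libraries where they do the work, as an engineer would, in place of code of your own. Each camera call takes 0.05 s, during which the arm holds its last target. There are 200 camera calls.

TASK

Hang the wire basket, with the titanium probe tip in it, on the enamelled rinse trough: hook its bent lip over the near long wall, right of the spring clip as the robot sees it, so that the basket hangs inside, then slide it left along the rim until its tongue is fully home under the clip's jaw, up against the clip's body. Feel your way and be gentle: do not chip the enamel, do not push the clip along the rim, keep the probe tip in the basket and leave the other things where they are; let go when done.

Things in the scene. Friction and masses are not known exactly. Their poses are not given: they have to be found in the camera images.
- basket_grip (a point): Centre of the black grip of the loose hook-on basket (0.2 to 0.3 kg): an upright block 10 mm thick in x, 40 mm wide in y, from 27 mm below to 18 mm above this point. Axes: x from the bent lip to the wire basket, y along the slot to the tongue, z up. The basket starts standing on the table with its grip up, x within 0.5 rad of straight ahead.
- slot (a point): Centre of the roof of the basket's slot, 30 mm straight under the grip's centre. The slot, open below and 8 mm wide in x, goes over the trough's wall. On its -x side the bent lip, 64 mm wide, reaches 22 mm down and then flares outward for 10 mm. On its +x side the flat back plate reaches 85 mm down to the wire basket, which is 28 mm high and reaches to x = 57 mm.
- tongue (a point): Nose of the steel tongue at the basket's +y end, 56 mm from the slot's centre, level with the slot's roof. The tongue is 12 mm wide, 3 mm thick at the nose, and wedges up to 7 mm where it joins the basket 24 mm behind.
- trough: Empty rinse trough of cream enamelled steel with a blue edge, fixed: 190 mm (x) by 340 mm (y), 120 mm high, walls 5 mm thick. Origin at the centre of its underside. Its -x wall is the near wall, which carries the spring clip on its left half.
- rim (a point): Middle of the near wall: centre of its top edge, 120 mm above the table. Axes as the trough's: x into the trough, y to the left along the rim.
- jaw (a joint): Angle of the spring clip's jaw, rad: 0 when empty, about 0.17 with the tongue fully home (the last 2 mm add 0.02). The jaw points right (-y) along the rim, 23 mm from the clip's body; its round nose is sprung down to 3 mm above the rim. The tongue runs in under it against 2 to 8 N with the rubbing on the rim; the push rises steeply only when the nose of the tongue meets the clip's body.
- keeper (a joint): How far the spring clip has been pushed along the rim, m, left positive; it should stay 0 (the clip slips at about 20 N). The clip is steel with a red thumb lever, its body 24 mm wide and 25 mm high, standing on the near rim. It is clamped anywhere with its right face 20 to 100 mm left of the rim's middle; that place is not measured: find it by feel.
- probe_mid (a point): Middle of the dull titanium probe tip, 46 mm long, 13 mm thick, lying loose across the wire basket's floor.
- bottle: Bystander: tall evacuated glass bottle with stopcock, 72 mm across, 240 mm high, origin under its centre.
- coupler: Bystander: stainless quick coupler, 27 mm across, 66 mm high, standing, origin under its centre.
- filter: Bystander: yellow polyethylene filter housing, 60 mm across, 52 mm high, origin under its centre.
- beaker: Bystander: glass beaker, 68 mm across, 90 mm high, origin under its centre.
- spanner: Bystander: flat steel spanner, 150 mm long, lying in front of the trough.
Not all that is in view belongs to the job. Leave any green or red look-alike of the part that bears basket_grip alone.

How it is judged:
On the way:
1. the basket's lip is hooked over the near wall, seated on the rim, the clip still empty (z of basket_grip in the frame of rim between 0.026 and 0.033 m and x of basket_grip in the frame of rim between -0.007 and 0.007 m and value of joint jaw below 0.05 rad), for 0.2 s.
At the end, for the whole second after the job is handed in: The basket hangs inside the trough, its slot over the near wall and the slot's roof down on the rim (within 4 mm), tilted under 7 degrees; its tongue is home under the jaw, within about 2 mm of the clip's body (jaw over 0.15 rad); the probe tip is in the basket; all is at rest (z of basket_grip in the frame of rim between 0.026 and 0.033 m and x of basket_grip in the frame of rim between -0.007 and 0.007 m and angle between basket_grip's own z axis and vertical below 0.12 rad and value of joint jaw above 0.15 rad and distance between probe_mid and basket_grip below 0.125 m and linear speed of basket below 0.02 m/s); the robot touches nothing.
It fails at once if the enamel is chipped: something knocks or presses on the trough with over 45 N (contact force between anything else and trough above 45 N).
It fails at once if the spring clip is pushed along the rim by over 2.5 mm (value of joint keeper above 0.0025 m or value of joint keeper below -0.0025 m).
It fails at once if the probe tip leaves the basket (distance between probe_mid and basket_grip above 0.135 m).
It fails at once if a bystander is moved by over 15 mm (distance of any of bottle, coupler, filter, beaker, spanner from where it was at the start of the episode above 0.015 m).
It also fails if it takes over 54 s, if anything falls off the work surface, if the arm or the gripper's body presses on something with over 40 N, if the wrist force passes 120 N, or if a joint passes its speed limit or range.

## Working session

There is one attempt and no reset: what is moved stays moved. The work goes in short steps, Python scripts to look and compute and a tool call to move; the robot and the scene stay as the last step left them, time stands still between calls to the robot, and variables do not carry over. Pictures are saved under pics/ and viewed, at most 10 in all, crops included, and the job is handed in when it is done.

Besides the shell and the picture viewer there is one more tool, called after ">>>" as name(argument=value, ...) on one line, values as JSON. jog_arm: Moves the arm, as the interface text tells. Its arguments: {"type":"object","properties":{"targets":{"type":"array"},"grip":{"type":"number"}},"required":["targets"]}

```bash
mkdir -p pics; python3 - <<'E'
from cell import readout, grab_frame, r
import cv2
for n in("side","top"):
    f=grab_frame(n); cv2.imwrite(f"pics/{n}0.png",f["color"]); print(n,f["fx"],f["cx"],f["cy"],f["rvec"],f["tvec"])
print(readout.get_state())
E
```

```text
side 351.47853976850536 259.8740788722765 193.8548824232952 [ 0.62951602 -2.45698954  1.43226256] [0.44076433 0.2773141  0.71721423]
top 440.09736516121507 246.3332763894112 175.39959130085086 [ 2.19516545 -2.16421304  0.12062836] [-0.10647976  0.58046963  1.32988719]
{'time': 0.1, 'joints': array([-1.29240010e+00,  3.53555449e-01,  1.63405701e+00, -2.39020343e-05,
        1.15521138e+00, -2.39958192e-03]), 'qvel': array([-0.00098016, -0.002061  , -0.00243944,  0.00044568,  0.00298298,
        0.00233537]), 'joint_torque': array([-1.36206309e-03, -6.06359339e+01, -3.42819250e+01, -1.32868404e-04,
        3.93128721e-03, -1.49031582e-06]), 'ee_pos': array([ 0.1730756 , -0.60011226,  0.23065258]), 'eef_rot': array([-3.10947397e+00, -4.39470207e-01,  2.99932352e-04]), 'wrist_force': array([ 0.13873127, -0.29988549, -0.52335651]), 'torque': array([ 0.06877013,  0.02526933, -0.03013816]), 'gripper_force': 0.0, 'grip_width': 1.0015305403809132}
```

View pics/top0.png

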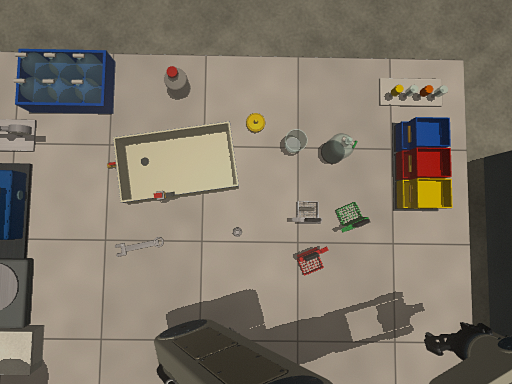

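View pics/side0.png

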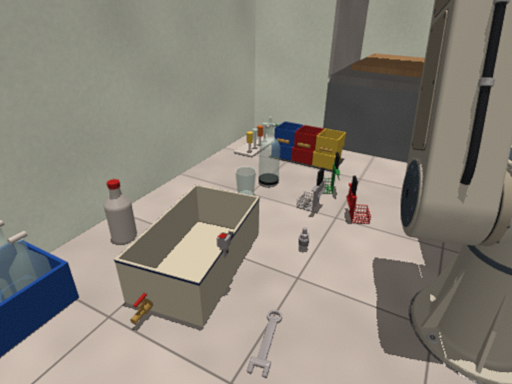

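The top view has ahead up and left to the left. The plain basket is at about (305,213), the trough spans (118–237,125–200), the clip is at (163,195), and the coupler is at (237,231). I'll zoom in for accurate points.

```bash
python3 - <<'E'
import cv2,numpy as np
t=cv2.imread("pics/top0.png"); s=cv2.imread("pics/side0.png")
def c(im,x,y,w,h,k): return cv2.resize(im[y:y+h,x:x+w],None,fx=k,fy=k,interpolation=cv2.INTER_CUBIC)
a=c(t,105,115,145,95,5.5)[:,:797]
cv2.imwrite("pics/a.png",a)
b1=c(t,280,195,50,37,8);b2=c(s,285,155,50,70,8)
o=np.zeros((560,800,3),np.uint8);o[:296,:400]=b1;o[:560,400:]=b2
s2=c(s,115,180,100,65,4)
o[300:560,:400]=s2
cv2.imwrite("pics/b.png",o)
E
```

```text
(no output)
```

View pics/a.png

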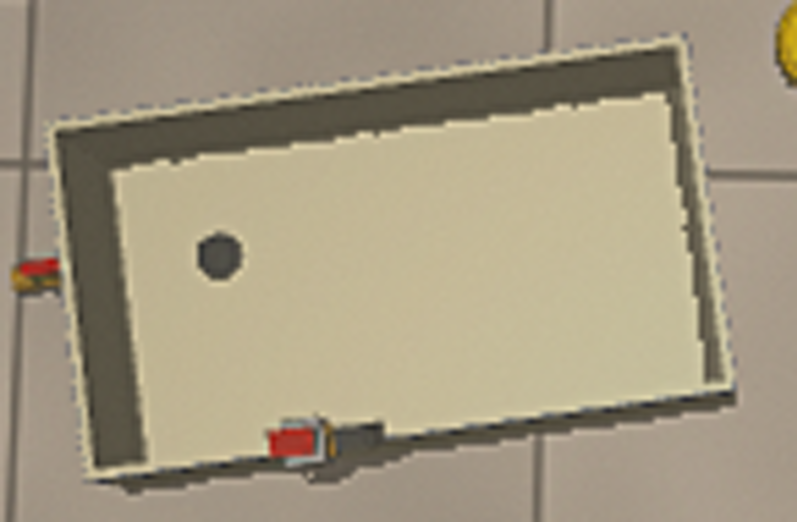

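View pics/b.png

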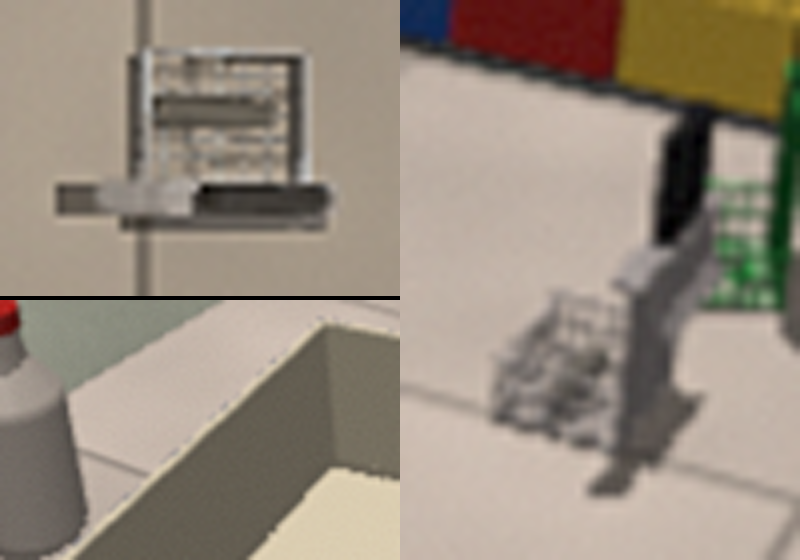

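```bash
cat > h.py <<'E'
import cv2,numpy as np
from scipy.optimize import least_squares,minimize
from cell import readout,grab_frame,r
def proj(f,P):
    K=np.array([[f["fx"],0,f["cx"]],[0,f["fy"],f["cy"]],[0,0,1.]])
    return cv2.projectPoints(np.asarray(P,float).reshape(-1,1,3),np.asarray(f["rvec"],float),np.asarray(f["tvec"],float),K,None)[0][:,0]
def place(p,L):  # p=x,y,z,yaw
    c,s=np.cos(p[3]),np.sin(p[3]); return np.asarray(L,float)@np.array([[c,s,0],[-s,c,0],[0,0,1]])+np.asarray(p[:3])
def box(x0,x1,y0,y1,z0,z1): return [[x,y,z] for x in(x0,x1) for y in(y0,y1) for z in(z0,z1)]
GRIP=box(-.005,.005,-.02,.02,-.027,.018)
def hullmask(pts,roi,k=8):
    x,y,w,h=roi; m=np.zeros((h*k,w*k),np.uint8)
    q=cv2.convexHull(((pts+.5-[x,y])*k*16).astype(np.float32)).astype(np.int32)
    cv2.fillConvexPoly(m,q,255,shift=4)
    return cv2.resize(m,(w,h),interpolation=cv2.INTER_AREA)/255.
def state():
    s=readout.get_state(); return {k:np.round(s[k],4) for k in("time","ee_pos","eef_rot","wrist_force","torque","grip_width","gripper_force")}
def fitgrip(fs,rois,p0,thr=(25,75),fixz=True):
    ms=[]
    for f,(x,y,w,h) in zip(fs,rois):
        g=f["color"][y:y+h,x:x+w].max(2).astype(float); ms.append(np.clip((thr[1]-g)/(thr[1]-thr[0]),0,1))
    def cost(d):
        p=np.array(p0)+np.array([d[0],d[1],d[2],d[3]*10])*1
        return sum(((cv2.GaussianBlur(hullmask(proj(f,place(p,GRIP)),R),(0,0),.8)-cv2.GaussianBlur(m,(0,0),.8))**2).sum() for f,R,m in zip(fs,rois,ms))
    S=np.vstack([np.zeros(4),np.diag([.006,.006,.004,.01])])-.001
    o=minimize(cost,np.zeros(4),method="Nelder-Mead",options=dict(initial_simplex=S,xatol=1e-5,fatol=1e-4,maxiter=600))
    return np.array(p0)+o.x*[1,1,1,10],o.fun,[m.sum() for m in ms]
E
python3 - <<'E'
from h import *
T=grab_frame("top");S=grab_frame("side")
for f in(T,S):
    R=cv2.Rodrigues(f["rvec"])[0]; print("cam",(-R.T@f["tvec"]).round(3))
L=np.array([[-.095,.17,.12],[-.095,-.17,.12],[.095,-.17,.12],[.095,.17,.12]])
px=np.array([[90,478],[733,386],[683,37],[50,125]])/5.5+[105,115]-.4
fun=lambda q:(proj(T,place([q[0],q[1],0,q[2]],L))-px).ravel()
o=least_squares(fun,[.7,.2,.1]);print("trough",o.x,o.fun.round(2))
print("side corners",proj(S,place([o.x[0],o.x[1],0,o.x[2]],L)).round(1))
g=least_squares(lambda q:(proj(T,[[q[0],q[1],.13]])-[[313,220]]).ravel(),[.5,-.2]).x
p,c,m=fitgrip([T,S],[(300,212,27,14),(362-50,165,18,26)],[g[0],g[1],.115,.0]);print("grip",p,c,m)
p2,c,_=fitgrip([T],[(300,212,27,14)],[g[0],g[1],.115,.0]);print(p2,c)
print(proj(T,place(p,GRIP)).round(1).tolist(),proj(S,place(p,GRIP)).round(1).tolist())
# table base things
for n,u in dict(coupler=(237,231),green=(350,215),red=(310,262)).items():
    print(n,least_squares(lambda q:(proj(T,[[q[0],q[1],.05]])-[u]).ravel(),[.5,-.2]).x)
E
```

```text
cam [ 0.452 -0.078  1.381]
cam [0.17  0.64  0.589]
trough [0.61186316 0.10753485 0.15661458] [-0.51  0.56  0.77  0.43  0.66 -0.59 -0.9  -0.47]
side corners [[199.  281.6]
 [259.2 196. ]
 [195.3 183.8]
 [114.3 258.3]]
grip [ 0.44999753 -0.28935383  0.11361142  0.09511698] 30.131718604816022 [np.float64(18.68), np.float64(82.04)]
[ 0.45087348 -0.287455    0.11308652  0.00788685] 19.47253443608724
[[318.1, 220.4], [321.0, 220.5], [304.6, 221.5], [306.9, 221.7], [317.8, 217.0], [320.6, 217.0], [304.3, 218.1], [306.6, 218.1]] [[322.4, 180.3], [324.0, 167.2], [319.2, 185.9], [320.8, 172.5], [319.3, 179.7], [320.8, 166.6], [316.0, 185.2], [317.5, 171.8]]
coupler [ 0.41188475 -0.07216169]
green [ 0.46431174 -0.41290944]
red [ 0.32277332 -0.29166214]
```

```bash
python3 - <<'E'
from h import *
T=cv2.imread("pics/top0.png");S=cv2.imread("pics/side0.png")
print(T[212:226,300:327].max(2));print(S[165:192,312:330].max(2))
F=[grab_frame("top"),grab_frame("side")]
L=np.array([[-.095,.17,.12],[-.095,-.17,.12],[.095,-.17,.12],[.095,.17,.12]])
P=place([.61186,.10753,0,.1566],L)
def z(f,x,y,w,h,k):
    c=cv2.resize(f["color"][y:y+h,x:x+w],None,fx=k,fy=k,interpolation=cv2.INTER_NEAREST)
    q=((proj(f,P)+.5-[x,y])*k).astype(np.int32); cv2.polylines(c,[q],True,(255,0,255),1); return c
o=np.zeros((600,800,3),np.uint8)
a=z(F[0],110,118,133,90,4);b=z(F[1],120,178,148,100,4)
o[:360,:532]=a; o2=z(F[1],110,175,160,150,4); cv2.imwrite("pics/c.png",np.hstack([cv2.resize(a,None,fx=.7,fy=.7)[:250,:160*0+372],np.zeros((250,1,3),np.uint8)])if 0 else o2)
o=np.zeros((600,800,3),np.uint8);o[:600,:400]=z(F[1],170,178,100,150,4);o[:368,400:]=z(F[0],110,118,100,92,4);cv2.imwrite("pics/c.png",o)
E
```

```text
[[145 137 135 112 150 144 151 173 145 114 117 120 122 141 122 122  74  94
  171 166 164 162 163 162 162 162 162]
 [159 163 162 134 140 165 163 161 166 167 161 171 166 147 173 167  73  93
  172 166 163 163 164 164 163 162 161]
 [163 148 146 138 117 141 133 135 127 125 127 141 136 120 140 136  66  94
  179 165 164 165 164 163 163 164 164]
 [153 161 158 131 141 160 119 117 125 131 153 133 138 145 140 138  73 128
  185 164 165 163 164 166 165 162 163]
 [150 159 158 134 139 167 167 167 168 168 161 172 169 152 176 169  82 131
  187 168 167 164 164 165 164 164 162]
 [144 161 166 169 150 171 171 182 173 177 173 178 174 144 173 167 101 149
  193 168 169 167 164 166 165 165 165]
 [160 171 169 173 163  28  36  43  48  47  45  46  45  42  49  74  68  68
   61  57  87 164 164 165 165 163 164]
 [158 160 161 157  72  40  49  58  67  66  64  67  65  65  64  62  61  59
   60  55  63 127 164 165 165 165 164]
 [161 166 169 161  77  47  53  60  70  64  66  68  65  65  66  65  65  65
   62  59  71 134 167 166 165 165 164]
 [138 167 170 161  82  75  68  68  68  68  69  68  60  59  58  61  63  71
   73  74
[... 1808 characters left out ...]
111 115 145 144 136 155]
 [192 192 196 199 130  31   5  16  46  80  86  84 132 134 171 167 173 192]
 [194 195 198 194 123  31   8  40  90  97  82  78 101 104 123 126 140 155]
 [194 196 192 178 120  64  56  66  89  86  75  75 107 120 129 116 134 163]
 [196 183 175 166 154 143 135 101  79  76  75  82 111 121 130 116 122 144]
 [187 175 164 158 164 146 119  90  78  77  78  98  94  91  93  89 114 131]
 [181 166 163 161 142 108  82  74  73  77  98 119 114 107 105  89 135 156]
 [168 163 167 158 118  84  76  74  74  79 109 123 121 121 120  94 110 131]
 [128 141 161 140  97  81  78  75  79 100 118 124 117 148 142  97  93 102]
 [155 128 115 101  83  78  77  77 101 117 121 136 131 150 133 109 119 110]]
```

View pics/c.png

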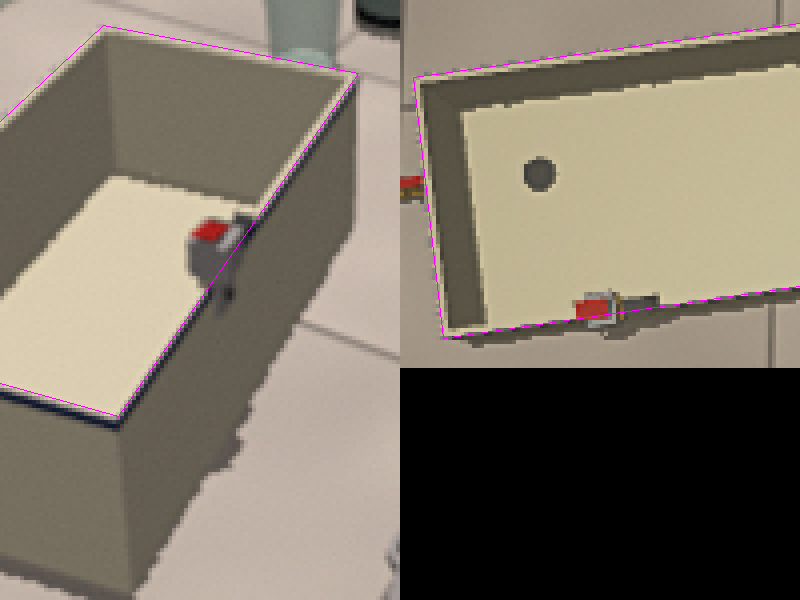

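```bash
python3 - <<'E'
import h; from h import *
T=grab_frame("top");S=grab_frame("side")
Rt=(298,214,27,12);Rs=(314,168,13,20)
def mask(f,R,lo,hi):
    x,y,w,hh=R; g=f["color"][y:y+hh,x:x+w].max(2).astype(float); return np.clip((hi-g)/(hi-lo),0,1)
mt=mask(T,Rt,72,150);mt[8:]=np.where(mt[8:]>0,0,0)
mt[7]=np.clip((102-T["color"][221,298:325].max(1).astype(float))/35,0,1)
ms=mask(S,Rs,25,140)
ms2=mask(S,Rs,25,75); ms[8:]=np.minimum(ms[8:],np.where(np.arange(13)>=5,ms2[8:],ms[8:]))
B=lambda m:cv2.GaussianBlur(m,(0,0),.7)
for use in("ts","t","s"):
    def cost(d):
        p=[.45+d[0],-.289+d[1],.115,d[2]*5]
        if use=="ts": p[2]+=d[3]
        c=0
        if "t" in use:c+=((B(hullmask(proj(T,place(p,GRIP)),Rt))-B(mt))**2).sum()
        if "s" in use:c+=((B(hullmask(proj(S,place(p,GRIP)),Rs))-B(ms))**2).sum()
        return c
    X=np.vstack([np.zeros(4),np.diag([.006]*4)])-.002
    o=minimize(cost,np.zeros(4),method="Nelder-Mead",options=dict(initial_simplex=X,xatol=1e-5,fatol=1e-5,maxiter=800))
    print(use,.45+o.x[0],-.289+o.x[1],.115+o.x[3],o.x[2]*5,o.fun)
for u in((164.9,193.5),(165,195)):
    q=least_squares(lambda q:(proj(T,[[q[0],q[1],.14]])-[u]).ravel(),[.5,0.2]).x
    a=.1566;d=q-[.61186,.10753];print("clip right face, trough frame",d@[np.cos(a),np.sin(a)],d@[-np.sin(a),np.cos(a)])
E
```

```text
ts 0.449582522521673 -0.28758679011409954 0.11711640374323112 0.09602053620297259 7.908641772530645
t 0.4498966294208014 -0.28740702993078326 0.11483855735081037 0.043545692163975476 3.310608897347759
s 0.4506079897649435 -0.29218156751505725 0.09643980062140936 0.11750384078922095 3.388833549319351
clip right face, trough frame -0.09023171930315269 0.03878423854062392
clip right face, trough frame -0.09445911884823731 0.03903549387550378
```

>>> jog_arm(targets=[[0,0,0,-0.169],[0,0,0,-0.169],[0,0,0,-0.169],[0,0,0,-0.169],[0,0,0,-0.169],[0,0,0,-0.169],[0,0,0,-0.169],[0,0,0,-0.167],[0.0295,0.0295,0,0],[0.0295,0.0295,0,0],[0.0295,0.0295,0,0],[0.0295,0.0295,0,0],[0.0295,0.0295,0,0],[0.0295,0.0295,0,0],[0.0295,0.0295,0,0],[0.0295,0.0295,0,0],[0.0295,0.0295,0,0],[0.0295,0.0295,0,0]], grip=0)

```text
time: 2.65
ee_pos: [0.4508, -0.2873, 0.2315]
eef_rot: [2.154, 2.287, 0.0]
wrist_force: [-0.2, -0.4, 0.1]
grip_width: 1.002
gripper_force: 0.0
```

>>> jog_arm(targets=[[0,0,0.03,0],[0,0,0.03,0],[0,0,0.03,0],[0,0,0.025,0],[0,0,0.0165,0],[0,0,0,0],[0,0,0,0]])

```text
time: 3.52
ee_pos: [0.4505, -0.2887, 0.1006]
eef_rot: [2.153, 2.286, 0.0]
wrist_force: [-0.1, 0.2, 0.1]
grip_width: 1.001
gripper_force: 0.0
```

>>> jog_arm(targets=[[0,0,0,0],[0,0,0,0],[0,0,0,0],[0,0,0,0],[0,0,0,0],[0,0,0,0],[0,0,0,0],[0,0,0,0]], grip=1)

```text
time: 4.53
ee_pos: [0.4499, -0.2884, 0.0998]
eef_rot: [-2.154, -2.287, 0.0]
wrist_force: [-1.6, -1.2, 0.7]
grip_width: 0.107
gripper_force: 60.3
```

>>> jog_arm(targets=[[0,0,-0.01,0],[0,0,-0.02,0],[0,0,-0.025,0],[0,0,-0.025,0],[0,0,-0.025,0],[0,0,-0.025,0],[0,0,-0.02,-0.03],[0,0,-0.01,-0.067],[0,0,0,0],[0,0,0,0]])

```text
time: 5.78
ee_pos: [0.4497, -0.2881, 0.2594]
eef_rot: [-2.042, -2.387, -0.0]
wrist_force: [0.7, 1.3, -2.4]
grip_width: 0.105
gripper_force: 59.8
```

```bash
python3 - <<'E'
from h import *
s=state();print(s)
t=np.array([.5299,.0338]);a=.1566
d=t-s["ee_pos"][:2];print("tool dx,dy",d@[-np.sin(a),np.cos(a)],d@[np.cos(a),np.sin(a)])
T=grab_frame("top");S=grab_frame("side")
p=s["ee_pos"]
o=[]
for f in(T,S):
    u=proj(f,[p])[0].astype(int); x,y=u[0]-33,u[1]-30
    c=cv2.resize(f["color"][y:y+75,x:x+66],None,fx=6,fy=6,interpolation=cv2.INTER_CUBIC);o.append(c)
cv2.imwrite("pics/d.png",np.hstack(o))
E
```

```text
{'time': np.float64(5.775), 'ee_pos': array([ 0.4497, -0.2881,  0.2594]), 'eef_rot': array([-2.0416, -2.387 , -0.    ]), 'wrist_force': array([ 0.7098,  1.2783, -2.3739]), 'torque': array([0.0204, 0.073 , 0.0748]), 'grip_width': np.float64(0.1046), 'gripper_force': np.float64(59.8272)}
tool dx,dy 0.3054529430708887 0.1294223688909009
```

View pics/d.png

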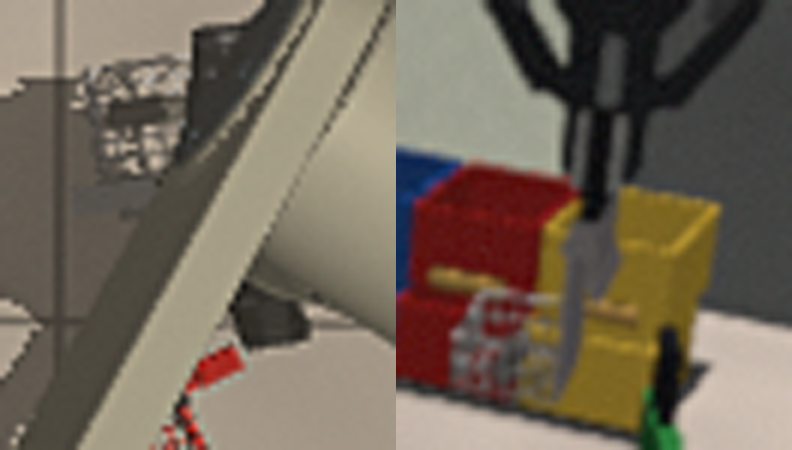

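The basket is held upright with the probe inside: wires at about (130,110) in the left panel, back plate at about (575,310) in the right panel. Next I move it over the rim.

>>> jog_arm(targets=[[0.0065,0.0028,0,0],[0.0157,0.0066,0,0],[0.0261,0.01106,0,0],[0.0261,0.01106,0,0],[0.0261,0.01106,0,0],[0.0261,0.01106,0,0],[0.0261,0.01106,0,0],[0.0261,0.01106,0,0],[0.0261,0.01106,0,0],[0.0261,0.01106,0,0],[0.0261,0.01106,0,0],[0.0261,0.01106,0,0],[0.0157,0.0066,0,0],[0.0065,0.0028,0,0],[0,0,0,0],[0,0,0,0]])

```text
time: 7.88
ee_pos: [0.5298, 0.0329, 0.2597]
eef_rot: [-2.041, -2.388, 0.001]
wrist_force: [0.0, 0.6, -2.5]
grip_width: 0.113
gripper_force: 59.8
```

```bash
cat > e.py <<'E'
from h import *
import sys
s=state();print(s)
a=.1566
rim=np.array([.5205,.0931]);d=s["ee_pos"][:2]-rim
print("tcp in rim frame x,y,z",d@[np.cos(a),np.sin(a)],d@[-np.sin(a),np.cos(a)],s["ee_pos"][2]-.12)
T=grab_frame("top");S=grab_frame("side")
w,h,k=[int(v) for v in sys.argv[2:5]]; dy=int(sys.argv[5])
o=[]
for f in(T,S):
    u=proj(f,[s["ee_pos"]])[0].astype(int); x,y=max(0,u[0]-w//2),max(0,u[1]-dy)
    c=cv2.resize(f["color"][y:y+h,x:x+w],None,fx=k,fy=k,interpolation=cv2.INTER_CUBIC)
    yaw=a; p=[*s["ee_pos"],a]
    for seg in ([[-.004,-.032,-.015],[-.004,.032,-.015]],[[-.004,.032,-.015],[-.004,.032,-.037]],[[.004,.032,-.015],[.004,.032,-.1]],[[0,.032,-.015],[0,.056,-.015]]):
        q=((proj(f,place(p,seg))+.5-[x,y])*k).astype(int); cv2.line(c,q[0].tolist(),q[1].tolist(),(255,0,255),1)
    q=((proj(f,place([.61186,.10753,0,a],[[-.095,-.17,.12],[-.095,.17,.12],[-.09,-.165,.12],[-.09,.165,.12]]))+.5-[x,y])*k).astype(int)
    for i in(0,2): cv2.line(c,q[i].tolist(),q[i+1].tolist(),(0,200,0),1)
    o.append(c)
cv2.imwrite(f"pics/{sys.argv[1]}.png",np.hstack(o))
E
python3 e.py e1 78 110 5 25
```

```text
{'time': np.float64(7.875), 'ee_pos': array([0.5298, 0.0329, 0.2597]), 'eef_rot': array([-2.0410e+00, -2.3882e+00,  6.0000e-04]), 'wrist_force': array([ 0.0166,  0.5963, -2.471 ]), 'torque': array([-0.0293,  0.0254, -0.0452]), 'grip_width': np.float64(0.1134), 'gripper_force': np.float64(59.8362)}
tcp in rim frame x,y,z -0.00020263701144033336 -0.0609137828265623 0.1397
```

View pics/e1.png

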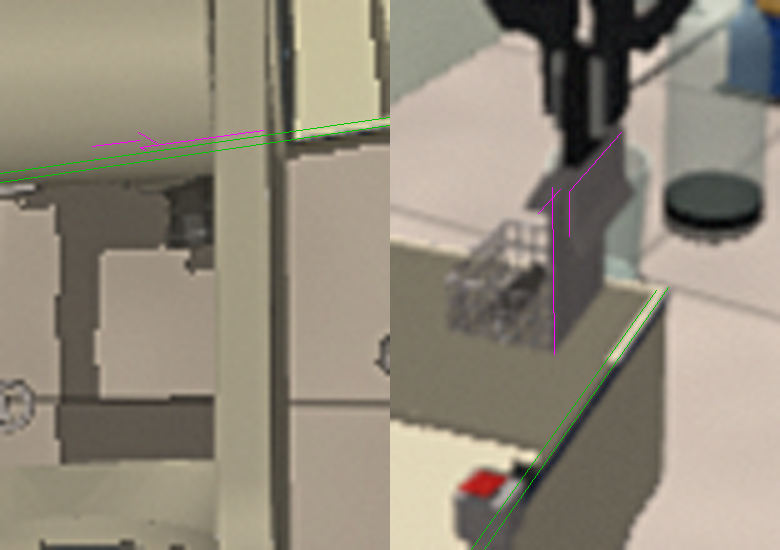

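>>> jog_arm(targets=[[0,0,0.01,0],[0,0.001,0.015,0],[0,0,0.007,0],[0,0,0.003,0],[0,0,0.003,0],[0,0,0.003,0]])

```text
time: 8.72
ee_pos: [0.5312, 0.0337, 0.2188]
eef_rot: [2.04, 2.389, 0.001]
wrist_force: [-0.8, -0.3, -2.3]
grip_width: 0.107
gripper_force: 59.8
```

>>> jog_arm(targets=[[0,0,0.003,0],[0,0,0.003,0],[0,0,0.003,0],[0,0,0.001,0]])

```text
time: 9.22
ee_pos: [0.5309, 0.0337, 0.2085]
eef_rot: [-2.04, -2.389, 0.0]
wrist_force: [-0.1, 0.4, -2.5]
grip_width: 0.111
gripper_force: 59.9
```

>>> jog_arm(targets=[[0,0,0.006,0],[0,0,0.008,0],[0,0,0.008,0],[0,0,0.008,0],[0,0,0.005,0],[0,0,0,0]])

```text
time: 9.98
ee_pos: [0.5308, 0.0336, 0.1733]
eef_rot: [-2.04, -2.388, 0.001]
wrist_force: [0.2, 0.5, -2.3]
grip_width: 0.109
gripper_force: 59.8
```

>>> jog_arm(targets=[[0,0,0.003,0],[0,0,0.003,0],[0,0,0.003,0]])

```text
time: 10.35
ee_pos: [0.5311, 0.0337, 0.1647]
eef_rot: [2.04, 2.389, 0.0]
wrist_force: [1.8, -0.4, -2.4]
grip_width: 0.106
gripper_force: 59.8
```

>>> jog_arm(targets=[[0,0,0.002,0],[0,0,0.002,0],[0,0,0.002,0]])

```text
time: 10.72
ee_pos: [0.531, 0.0337, 0.1587]
eef_rot: [2.04, 2.389, 0.0]
wrist_force: [0.5, 0.5, -2.5]
grip_width: 0.11
gripper_force: 59.8
```

>>> jog_arm(targets=[[0,0,0.002,0],[0,0,0.002,0],[0,0,0,0]])

```text
time: 11.1
ee_pos: [0.5306, 0.0336, 0.1544]
eef_rot: [-2.04, -2.388, 0.001]
wrist_force: [-2.3, -0.5, -3.3]
grip_width: 0.109
gripper_force: 59.7
```

>>> jog_arm(targets=[[0,-0.0007,0,0],[0,0,0.002,0],[0,0,0,0]])

```text
time: 11.48
ee_pos: [0.5304, 0.0336, 0.1527]
eef_rot: [2.04, 2.389, 0.0]
wrist_force: [-0.1, 0.5, -2.9]
grip_width: 0.111
gripper_force: 59.9
```

>>> jog_arm(targets=[[0,0,0.002,0],[0,0,0.001,0],[0,0,0,0]])

```text
time: 11.85
ee_pos: [0.5303, 0.0335, 0.1497]
eef_rot: [-2.04, -2.389, 0.0]
wrist_force: [-0.6, -0.7, -2.4]
grip_width: 0.106
gripper_force: 59.9
```

>>> jog_arm(targets=[[0,0,0.003,0],[0,0,0.003,0],[0,0,0.002,0],[0,0,0,0]])

```text
time: 12.35
ee_pos: [0.5302, 0.0335, 0.1415]
eef_rot: [-2.04, -2.389, 0.0]
wrist_force: [-0.1, 0.3, -1.6]
grip_width: 0.108
gripper_force: 59.9
```

>>> jog_arm(targets=[[0,0,0.002,0],[0,0,0.002,0],[0,0,0,0]])

```text
time: 12.72
ee_pos: [0.5302, 0.0336, 0.1376]
eef_rot: [-2.04, -2.389, 0.0]
wrist_force: [0.0, 0.5, -3.5]
grip_width: 0.108
gripper_force: 59.9
```

>>> jog_arm(targets=[[0,0,0.001,0],[0,0,0.001,0],[0,0,0,0]])

```text
time: 13.1
ee_pos: [0.5303, 0.0335, 0.1357]
eef_rot: [-2.04, -2.389, 0.0]
wrist_force: [0.6, 0.0, -3.0]
grip_width: 0.105
gripper_force: 59.8
```

>>> jog_arm(targets=[[0,0,0.001,0],[0,0,0,0]])

```text
time: 13.35
ee_pos: [0.5304, 0.0335, 0.1348]
eef_rot: [2.04, 2.389, 0.0]
wrist_force: [-0.1, 0.1, -3.0]
grip_width: 0.109
gripper_force: 59.9
```

>>> jog_arm(targets=[[0,0,0.001,0],[0,0,0,0]])

```text
time: 13.6
ee_pos: [0.5305, 0.0335, 0.1345]
eef_rot: [2.04, 2.389, 0.0]
wrist_force: [-2.2, -1.4, 6.4]
grip_width: 0.107
gripper_force: 61.2
```

>>> jog_arm(targets=[[0,0,0.001,0],[0,0,0,0]])

```text
time: 13.85
ee_pos: [0.5306, 0.0334, 0.1344]
eef_rot: [2.04, 2.388, 0.001]
wrist_force: [-6.0, -3.0, 15.0]
grip_width: 0.106
gripper_force: 62.7
```

>>> jog_arm(targets=[[0,-0.0003,-0.0015,0],[0,0,0,0],[0,0,0,0]])

```text
time: 14.22
ee_pos: [0.5303, 0.0334, 0.1345]
eef_rot: [2.04, 2.389, 0.0]
wrist_force: [-0.3, -1.7, 4.2]
grip_width: 0.106
gripper_force: 60.8
```

>>> jog_arm(targets=[[0.002,0,0,0],[0.003,0,0,0],[0.003,0,0,0],[0.002,0,0,0]])

```text
time: 14.72
ee_pos: [0.529, 0.0427, 0.1346]
eef_rot: [2.039, 2.388, -0.0]
wrist_force: [0.4, -6.5, 5.3]
grip_width: 0.112
gripper_force: 61.0
```

>>> jog_arm(targets=[[0.002,0,-0.0004,0],[0.002,0,0,0],[0.002,0,0,0],[0,0,0,0]])

```text
time: 15.22
ee_pos: [0.5276, 0.0496, 0.1346]
eef_rot: [-2.04, -2.389, -0.0]
wrist_force: [1.1, -1.1, -0.4]
grip_width: 0.107
gripper_force: 60.3
```

>>> jog_arm(targets=[[0.002,0,0,0],[0.002,0,0,0],[0.002,0,0,0]])

```text
time: 15.6
ee_pos: [0.5265, 0.0554, 0.1347]
eef_rot: [-2.04, -2.389, 0.0]
wrist_force: [0.7, -2.0, 0.6]
grip_width: 0.107
gripper_force: 60.3
```

>>> jog_arm(targets=[[0.002,0,0,0],[0.002,0,0,0],[0.002,0,0,0]])

```text
time: 15.98
ee_pos: [0.5256, 0.0613, 0.1346]
eef_rot: [-2.04, -2.389, 0.0]
wrist_force: [0.3, -2.6, 0.3]
grip_width: 0.108
gripper_force: 60.3
```

>>> jog_arm(targets=[[0.002,0,0,0],[0.002,0,0,0],[0.001,0,0,0]])

```text
time: 16.35
ee_pos: [0.5249, 0.066, 0.1347]
eef_rot: [2.04, 2.389, -0.0]
wrist_force: [0.6, -4.4, 1.1]
grip_width: 0.109
gripper_force: 60.3
```

>>> jog_arm(targets=[[0.0015,0,0,0],[0.0015,0,0,0],[0,0,0,0]])

```text
time: 16.73
ee_pos: [0.5244, 0.0692, 0.1347]
eef_rot: [-2.04, -2.389, -0.0]
wrist_force: [0.9, -4.4, 1.0]
grip_width: 0.108
gripper_force: 60.3
```

>>> jog_arm(targets=[[0.001,0,0,0],[0.001,0,0,0],[0,0,0,0]])

```text
time: 17.1
ee_pos: [0.5241, 0.071, 0.1347]
eef_rot: [2.04, 2.389, 0.0]
wrist_force: [0.8, -4.7, 0.9]
grip_width: 0.11
gripper_force: 60.3
```

>>> jog_arm(targets=[[0.001,0,0,0],[0,0,0,0]])

```text
time: 17.35
ee_pos: [0.5239, 0.072, 0.1347]
eef_rot: [2.04, 2.389, -0.0]
wrist_force: [0.4, -5.2, 0.6]
grip_width: 0.109
gripper_force: 60.3
```

>>> jog_arm(targets=[[0.001,0,0,0],[0,0,0,0]])

```text
time: 17.6
ee_pos: [0.5238, 0.073, 0.1347]
eef_rot: [-2.04, -2.389, 0.0]
wrist_force: [1.3, -4.8, 1.3]
grip_width: 0.107
gripper_force: 60.4
```

>>> jog_arm(targets=[[0.001,0,0,0],[0,0,0,0]])

```text
time: 17.85
ee_pos: [0.5236, 0.074, 0.1347]
eef_rot: [-2.04, -2.389, 0.0]
wrist_force: [0.5, -5.1, 0.0]
grip_width: 0.109
gripper_force: 60.3
```

>>> jog_arm(targets=[[0.0007,0,0,0],[0,0,0,0]])

```text
time: 18.1
ee_pos: [0.5235, 0.0746, 0.1347]
eef_rot: [2.04, 2.389, -0.0]
wrist_force: [0.2, -4.9, 0.1]
grip_width: 0.106
gripper_force: 60.3
```

>>> jog_arm(targets=[[0.0008,0,0,0],[0,0,0,0]])

```text
time: 18.35
ee_pos: [0.5234, 0.0755, 0.1347]
eef_rot: [2.04, 2.389, -0.0]
wrist_force: [0.8, -5.2, -0.1]
grip_width: 0.111
gripper_force: 60.3
```

>>> jog_arm(targets=[[0.0007,0,0,0],[0,0,0,0]])

```text
time: 18.6
ee_pos: [0.5233, 0.0761, 0.1347]
eef_rot: [2.04, 2.389, -0.0]
wrist_force: [0.4, -4.4, 0.5]
grip_width: 0.106
gripper_force: 60.3
```

>>> jog_arm(targets=[[0.0007,0,0,0],[0,0,0,0]])

```text
time: 18.85
ee_pos: [0.5232, 0.0768, 0.1347]
eef_rot: [2.04, 2.389, -0.0]
wrist_force: [1.6, -4.5, 0.4]
grip_width: 0.104
gripper_force: 60.3
```

>>> jog_arm(targets=[[0.0007,0,0,0],[0,0,0,0]])

```text
time: 19.1
ee_pos: [0.523, 0.0775, 0.1347]
eef_rot: [2.04, 2.389, -0.0]
wrist_force: [1.0, -4.9, 0.1]
grip_width: 0.11
gripper_force: 60.3
```

>>> jog_arm(targets=[[0.0007,0,0,0],[0,0,0,0]])

```text
time: 19.35
ee_pos: [0.523, 0.0782, 0.1347]
eef_rot: [2.04, 2.389, -0.0]
wrist_force: [1.1, -5.9, -0.3]
grip_width: 0.106
gripper_force: 60.3
```

>>> jog_arm(targets=[[0.0007,0,0,0],[0,0,0,0]])

```text
time: 19.6
ee_pos: [0.5228, 0.0789, 0.1347]
eef_rot: [2.04, 2.389, -0.0]
wrist_force: [0.4, -3.8, 0.4]
grip_width: 0.112
gripper_force: 60.4
```

>>> jog_arm(targets=[[0.0007,0,0,0],[0,0,0,0]])

```text
time: 19.85
ee_pos: [0.5227, 0.0795, 0.1347]
eef_rot: [2.04, 2.389, -0.0]
wrist_force: [0.6, -4.8, 0.7]
grip_width: 0.108
gripper_force: 60.3
```

>>> jog_arm(targets=[[0.0007,0,0,0],[0,0,0,0]])

```text
time: 20.1
ee_pos: [0.5226, 0.0802, 0.1347]
eef_rot: [2.04, 2.389, -0.0]
wrist_force: [1.1, -5.5, 0.4]
grip_width: 0.109
gripper_force: 60.3
```

>>> jog_arm(targets=[[0.0007,0,0,0],[0,0,0,0]])

```text
time: 20.35
ee_pos: [0.5226, 0.0807, 0.1347]
eef_rot: [2.04, 2.389, -0.0]
wrist_force: [0.6, -6.0, 0.6]
grip_width: 0.11
gripper_force: 60.4
```

>>> jog_arm(targets=[[0.0006,0,0,0],[0,0,0,0]])

```text
time: 20.6
ee_pos: [0.5226, 0.0809, 0.1348]
eef_rot: [2.039, 2.389, -0.001]
wrist_force: [1.3, -8.2, 1.6]
grip_width: 0.111
gripper_force: 60.4
```

>>> jog_arm(targets=[[0.0006,0,0,0],[0,0,0,0]])

```text
time: 20.85
ee_pos: [0.5225, 0.081, 0.1348]
eef_rot: [2.039, 2.388, -0.002]
wrist_force: [1.5, -12.1, 3.0]
grip_width: 0.112
gripper_force: 60.6
```

>>> jog_arm(targets=[[-0.0006,0,0,0],[0,0,0,0]])

```text
time: 21.1
ee_pos: [0.5225, 0.0809, 0.1348]
eef_rot: [2.04, 2.388, -0.001]
wrist_force: [1.0, -8.7, 1.1]
grip_width: 0.107
gripper_force: 60.5
```

>>> jog_arm(targets=[[0,0,0,0],[0,0,0,0],[0,0,0,0],[0,0,0,0],[0,0,0,0],[0,0,0,0]], grip=0)

```text
time: 21.85
ee_pos: [0.5224, 0.0816, 0.1347]
eef_rot: [-2.04, -2.389, -0.0]
wrist_force: [-0.1, -0.1, -0.2]
grip_width: 1.005
gripper_force: 0.0
```

```bash
python3 e.py e2 66 95 6 45
```

```text
{'time': np.float64(21.85), 'ee_pos': array([0.5224, 0.0816, 0.1347]), 'eef_rot': array([-2.0403, -2.3888, -0.    ]), 'wrist_force': array([-0.088 , -0.1442, -0.2406]), 'torque': array([ 0.0393, -0.0014, -0.0181]), 'grip_width': np.float64(1.0054), 'gripper_force': np.float64(0.0)}
tcp in rim frame x,y,z 8.320191654266444e-05 -0.011655602834735043 0.01469999999999999
```

View pics/e2.png

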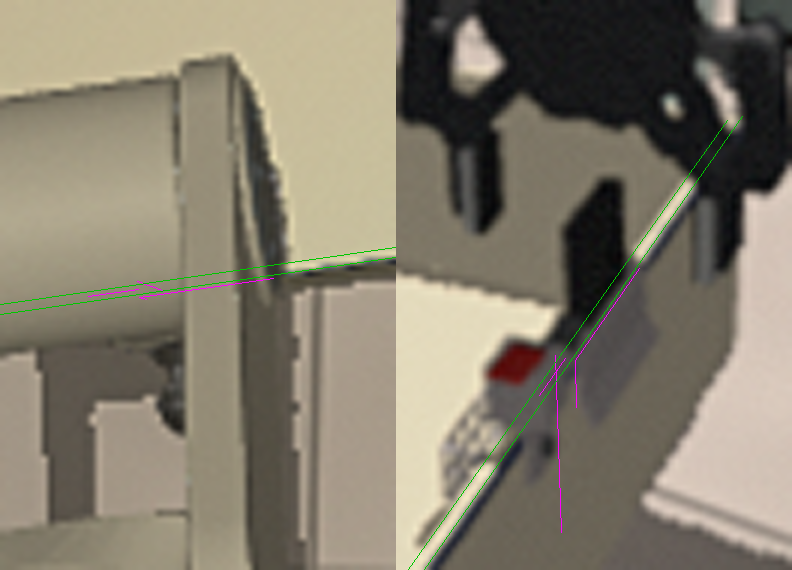

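In the side view the grip stands upright on the rim at about (595,250), the lip is outside the wall, and the tongue runs into the clip at about (520,385). I'll retreat and check.

>>> jog_arm(targets=[[0,0,-0.01,0],[0,0,-0.02,0],[0,0,-0.04,0],[0,0,-0.05,0],[0,0,-0.03,0],[-0.03,-0.03,0,0],[-0.04,-0.04,0,0],[-0.04,-0.04,0,0],[-0.04,-0.04,0,0],[-0.04,-0.04,0,0],[-0.03,-0.03,0,0],[0,0,0,0]])

```text
time: 23.45
ee_pos: [0.3382, -0.1718, 0.2854]
eef_rot: [2.044, 2.384, -0.0]
wrist_force: [1.0, -0.4, -0.2]
grip_width: 0.998
gripper_force: 0.0
```

```bash
python3 - <<'E'
from h import *
T=grab_frame("top");S=grab_frame("side")
a=.1566;t=[.61186,.10753,0,a]
o=[]
for f,(x,y,w,h) in((T,(150,165,66,60)),(S,(185,195,66,60))):
    k=6;c=cv2.resize(f["color"][y:y+h,x:x+w],None,fx=k,fy=k,interpolation=cv2.INTER_CUBIC)
    q=((proj(f,place([.5224,.0809,.15,a],GRIP))+.5-[x,y])*k).astype(np.float32)
    cv2.polylines(c,[cv2.convexHull(q).astype(int)],True,(255,0,255),1);o.append(c)
cv2.imwrite("pics/f.png",np.hstack(o))
E
```

```text
(no output)
```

View pics/f.png

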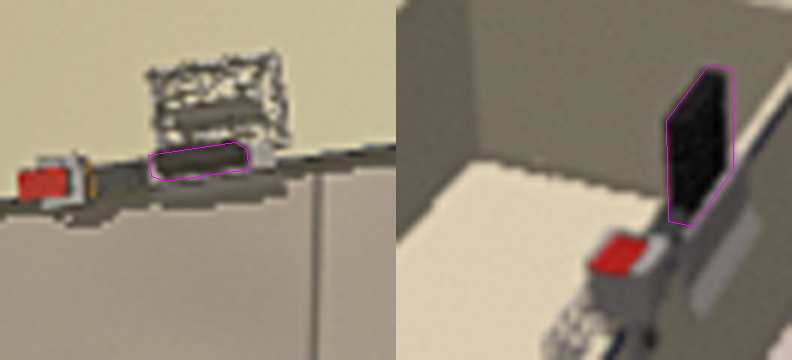

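The grip lies exactly in the predicted outline in both views (about (200,162) and (700,150)). The probe is in the wires at about (210,118), and the basket hasn't sprung back from the clip.

```bash
python3 -c "
from cell import r
print(r.job_done())"
```

```text
the job is handed in; nothing more can be done
None
```

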